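# Hang the foot gauge inside the gauge cabinet

## Task

Lift the aluminium foot gauge out of its slotted wooden stand, lower it through the narrow opening in the top of the clear-walled cabinet without anything touching the grey top frame, and hang it on the hook inside: push it gently back against the sprung keeper until the keeper gives way fully, set it down on the hook behind the upturned lip, and let the keeper ease it against the lip before letting go. Never force it, do not let it drop, and leave the pots standing where they are.

Things in the scene. Friction and masses are not known exactly. Their poses are not given: they have to be found in the camera images.
- gauge_mid (a point): Centre, half-way up, of the foot gauge: a flat bare-aluminium plate, 6 mm thick (its x), 60 mm wide (its y), 140 mm high (its z, up as it stands), about 0.1 kg, with a grip tab on top, a rectangular window in the middle and a stepped notch in the lower edge. Front and back are alike.
- gauge_tab (a point): Middle of the gauge's grip tab, 47.5 mm above gauge_mid: 30 mm wide, 45 mm high (up to the gauge's top edge, 22.5 mm above this point). Pinch it from above across its 6 mm thickness. The 60 mm wide shoulders lie 22.5 mm below this point.
- gauge_window (a point): Centre of the window through the gauge, 1 mm below gauge_mid: 26 mm wide, 36 mm high. It goes over the hook.
- gauge: The same gauge; origin at the centre of its lower edge, 70 mm below gauge_mid.
- stand: Wooden stand, fixed, 50 (x) x 90 (y) x 40 mm high, origin at the centre of its underside; a slot 7.5 mm wide along its y, 30 mm deep (floor 10 mm above the table), holds the gauge upright, its plane along the stand's y.
- cabinet: Gauge cabinet, fixed, clear walls, 160 (x) x 160 (y) x 175 mm high; origin at the centre of its underside, floor 10 mm thick. Its x points from its front (robot's side) to its back, within 0.25 rad of the world's x. A hook (peg) inside points to its -x (see hook_nominal), with a sprung keeper plate behind the hook's lip (see keeper).
- hook_nominal (a point): On the peg's top at the nominal inner (+x) face of the lip; 3 mm in x, 115 mm up; axes as the cabinet's. Peg: 10 mm wide (y), 8 mm high, its free end 21 mm in front (-x) of here. A clamp set by hand along it has an upturned lip 8 mm thick in x, 7 mm above the peg, and carries the keeper behind it; it sits up to 13 mm to either side of nominal, not reported: feel it. All its parts stay lower than the lip's top.
- frame: The cabinet's grey steel top frame, 10 mm thick, its top 175 mm above the table; origin on the cabinet's axis at the frame's underside (165 mm up), axes as the cabinet's. The opening is 132 mm (x) by 88 mm (y), centred on the origin. Neither hand nor gauge may touch it.
- keeper (a joint): Travel (m) of the keeper, a plate 44 mm wide round the peg, 6 mm above to 15 mm below the peg's top: 0 at rest on the lip's inner face; grows pushed back (cabinet's +x) to a stop at 0.009. Pushes back with 3 N at 0, 6 N at 0.006, 7 N at 0.009. Hang: window centred on lip and peg, push back to the stop, lower about 17 mm until the window's top edge rests on the peg, ease forward; then about 0.006.
- mug_grey: Bystander: a mug, 76 mm across, 85 mm high, at the left; origin at the centre of its underside. Leave it alone.
- glaze_pot: Bystander: a small closed glaze pot, 44 mm across, 50 mm high, between the cabinet and the stand; origin at the centre of its underside. Leave it alone.
- bowl_a: Bystander: a bowl, 110 mm across, 55 mm high, beyond the work; origin at the centre of its underside. Leave it alone.
- mug_tall: Bystander: a mug, 74 mm across, 95 mm high, beyond the work; origin at the centre of its underside. Leave it alone.
- cup: Bystander: a cup without handle, 72 mm across, 70 mm high, at the left; origin at the centre of its underside. Leave it alone.
- jar: Bystander: a lidded jar, 66 mm across, 90 mm high, at the right; origin at the centre of its underside. Leave it alone.
- bowl_b: Bystander: a bowl, 100 mm across, 50 mm high, at the right; origin at the centre of its underside. Leave it alone.
Not all that is in view belongs to the job. Several things have the shape of the cabinet; the one meant has the colours described above.

How it is judged (in metres and radians):
On the way, in this order (a step that is already met when the one before it is completed fails the run):
1. the gauge is lifted clear of its stand (height (world z) of gauge_mid above 0.15 m and contact force between the fingers and gauge above 0.5 N), for 0.2 s.
2. the gauge, still held, has pushed the keeper back at least 6.5 mm (value of joint keeper above 0.0065 m and contact force between the fingers and gauge above 0.5 N and contact force between gauge and cabinet above 1 N), for 0.1 s.
At the end, for the whole second after the job is handed in: The gauge hangs at rest and released on the hook: window over the peg, behind the lip, upright within 0.15 rad, its lower edge 25 to 31 mm above the table, its centre -12 to 24 mm in x and within 13 mm in y of the cabinet's axis, and the keeper resting on it (travel 3.5 to 8 mm) (value of joint keeper between 0.0035 and 0.008 m and z of gauge in the frame of cabinet between 0.025 and 0.031 m and x of gauge_mid in the frame of cabinet between -0.012 and 0.024 m and y of gauge_mid in the frame of cabinet between -0.013 and 0.013 m and angle between gauge's own z axis and vertical below 0.15 rad and linear speed of gauge below 0.03 m/s); the robot touches nothing.
It fails at once if the cabinet's top frame is touched (over 0.5 N) (contact force between frame and anything else above 0.5 N).
It fails at once if the cabinet, its hook or keeper is loaded with more than 25 N (contact force between cabinet and anything else above 25 N).
It fails at once if the gauge is dropped (faster than 0.3 m/s with no finger on it) (linear speed of gauge above 0.3 m/s and contact force between the fingers and gauge below 0.01 N).
It fails at once if a pot is moved by more than 30 mm or tipped (distance of any of mug_grey, glaze_pot, bowl_a, mug_tall, cup, jar, bowl_b from where it was at the start of the episode above 0.03 m or angle between any of mug_grey, glaze_pot, bowl_a, mug_tall, cup, jar, bowl_b's own z axis and vertical above 0.4 rad).
It also fails if it takes over 64 s, if anything falls off the work surface, if the arm or the gripper's body presses on something with over 40 N, if the wrist force passes 120 N, or if a joint passes its speed limit or range.

## Robot

A 6-joint arm with a two-finger parallel gripper is mounted at the origin on the work surface. World frame = base frame: x ahead of the robot, y to its left, z up, the work surface at z = 0. Lengths are in m, angles in degrees, forces in N, time in s.
With the tool pointing down it reaches from about 0.3 to 0.875 m from the base axis. Payload 6.4 kg.
Tool frame: the origin (TCP) lies on the centre line of the jaws, within the pads' length; the fingertips stand 17 mm ahead of it and the grasp point (between the pads) lies 2 mm behind it (r.finger_overhang is the distance from the TCP to the fingertips, in m); z points along the fingers, y is the line along which they close (so a half turn about z gives the same grasp; the last joint's range is limited). The gripper opens to 85 mm and grips with 20 to 120 N. Pads are 22 mm wide; open, the fingers measure 114 mm over their backs; the gripper's body (76 mm by 85 mm) begins 54 mm behind the grasp point. The pads swing forward as they close: fully open they stand 13 mm farther back than shut.
Start: joints at [-86.362, 10.359, 92.074, -0, 77.567, -11.82], TCP at [0.153, -0.554, 0.248] pointing down, gripper open.
Joint ranges: [-171.53, 171.53], [-51.25, 118.39], [17.06, 147.69], [-65.23, 245.23], [0, 150.52], [-178.68, 178.68]. Speed limits (degrees/s): [147.25, 147.25, 172.46, 180, 180, 180].

## Interface

Orientations are given as a 3x3 rotation matrix whose columns are the frame's x, y, z axes.
In Python, from cell import r gives the robot as it stands.
- The arm moves only by the tool move_arm, never from a script. Its argument "motion" is a list that holds one entry, the list of rows, each a list of 5 numbers: the shift along the tool's x, y, z in m, then the turn about the tool's z in rad, then the finger opening in m, from 0 to 0.0854. A call has 1 to 12 rows; each row shifts and turns the commanded pose from where the row before left it, along the tool's axes as they then stand; what a row does not reach is not made up. A row lasts 1/10 s, in which the tool goes at most 50 mm and 8.59 degrees, less where a joint would pass 70% of its speed; a pose out of reach is approached as far as the arm can. A call is refused whole if a number of a shift passes 0.05 or a number of a turn 0.15, either way. A call with a gripper value outside its range is refused whole. The fingers move at their own pace and stop on an object; "force" is the grip in N (left out, the last holds). Time passes only in rows, so rows that do not move let the fingers close. It gives the time, the measured TCP pose, the force, the opening and the grip force at its end, in the units of the state.
- r.sense(): the state, without advancing time (a new reading comes with each control period).
- r.camera(name): name is "scene" or "side" or "wrist"; returns the picture (480x640x3 uint8, blue, green, red); there is no depth.
- r.camera_params(name): a dict with "vertical_fov" (degrees; the focal length in pixels is half the picture's height over the tangent of half this angle, whatever the lens; pixels are square), "cx", "cy" (the principal point, pixels), "R" (3x3) and "t" (3): a world point X has camera coordinates R X + t; the wrist camera has in their place "mount" (4x4, takes a point from camera to tool coordinates, whose origin is the TCP and whose axes are the flange's). Camera axes: x right, y down, z forward; pixel columns grow to the right and rows downward; lengths in m; the calibration is good to about 2 mm. A picture is of the moment at which its call begins: read the wrist's pose just before it. camera_params takes no time and is no camera call.
- r.finish_job(): hands the job in; it is judged then, once.
The state is a dict: "clock": time; "joint_pos": joint angles; "qvel": joint speeds; "joint_torque": joint torques, N m; "eef_pos": TCP position; "orientation": TCP orientation; "contact_force": force on the tool from outside, world axes, zero at the start; "moment": the same for the moment, N m; "gripper_width": finger opening in m; "gripper_force": force on a finger pad.
Only numpy, scipy, OpenCV 4.12 (cv2) and the standard library are available. Lean on these libraries where they do the work, as an engineer would, in place of code of your own. Each camera call takes 0.05 s, during which the arm holds its last target. There are 200 camera calls.

## Working session

There is one attempt and no reset: what is moved stays moved. The work goes in short steps, Python scripts to look and compute and a tool call to move; the robot and the scene stay as the last step left them, time stands still between calls to the robot, and variables do not carry over. Pictures are saved under pics/ and viewed, at most 10 in all, crops included, and the job is handed in when it is done.

Besides the shell and the picture viewer there is one more tool, called in YAML: its name, and indented under it one key for each argument. move_arm: Moves the arm, as the interface text tells. Its arguments: {"type":"object","properties":{"motion":{"type":"array","items":{"type":"array","items":{"type":"array","items":{"type":"number"}}}},"force":{"type":"number"}},"required":["motion"]}

```bash
mkdir -p pics; ls
python3 - <<'E'
from cell import r
import cv2,numpy as np
s=r.sense();print({k:np.round(v,3).tolist() for k,v in s.items()})
for n in("scene","side"):
    cv2.imwrite(f"pics/{n}0.png",r.camera(n));print(n,r.camera_params(n))
cv2.imwrite("pics/wrist0.png",r.camera("wrist"));print(r.camera_params("wrist"))
E
```

```text
pics
{'clock': 0.0, 'joint_pos': [-86.362, 10.402, 92.134, -0.002, 77.569, -11.821], 'qvel': [0.029, -0.076, 0.011, -0.052, 0.067, -0.094], 'joint_torque': [-0.004, -44.488, -35.134, -0.0, 0.009, -0.0], 'eef_pos': [0.153, -0.554, 0.247], 'orientation': [[0.964, 0.267, -0.0], [0.267, -0.964, 0.002], [0.0, -0.002, -1.0]], 'contact_force': [-0.235, 0.001, 0.404], 'moment': [0.039, -0.018, -0.003], 'gripper_force': 0.0, 'gripper_width': 0.086}
scene {'vertical_fov': 43.39625855841537, 'cx': 320.2689007082069, 'cy': 237.94921899310435, 'R': array([[-0.30857923,  0.95119192, -0.00357494],
       [ 0.80636402,  0.25959794, -0.53140002],
       [-0.50453536, -0.16686171, -0.84711347]]), 't': array([ 0.2358459 , -0.34122712,  2.27394596])}
side {'vertical_fov': 49.26685258119943, 'cx': 320.7227723713053, 'cy': 238.36914399268667, 'R': array([[-0.72787256, -0.68565682, -0.00873354],
       [-0.44853418,  0.48570689, -0.75027056],
       [ 0.51867006, -0.54218405, -0.66107323]]), 't': array([0.34932912, 0.36163229, 1.02042303])}
{'vertical_fov': 67.7743070391034, 'cx': 323.96273202975317, 'cy': 237.91998234115178, 'mount': array([[-1.34204265e-03, -9.47911893e-01, -3.18529814e-01,
         8.40964086e-02],
       [ 9.99998986e-01, -1.12055620e-03, -8.78576303e-04,
        -1.03593822e-03],
       [ 4.75882369e-04, -3.18530670e-01,  9.47912436e-01,
        -1.25502056e-01],
       [ 0.00000000e+00,  0.00000000e+00,  0.00000000e+00,
         1.00000000e+00]])}
```

View pics/scene0.png

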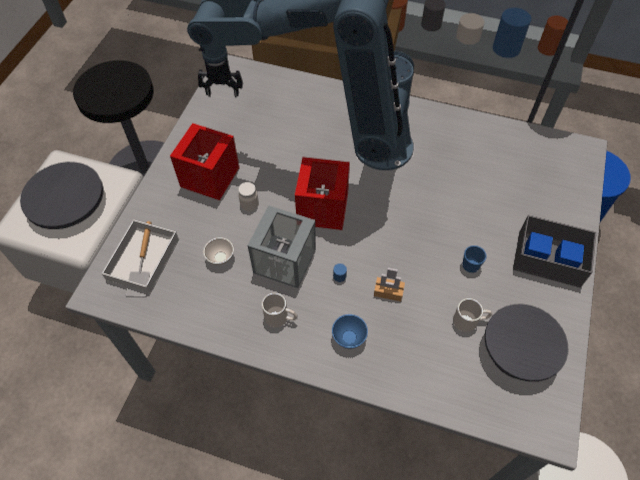

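View pics/side0.png

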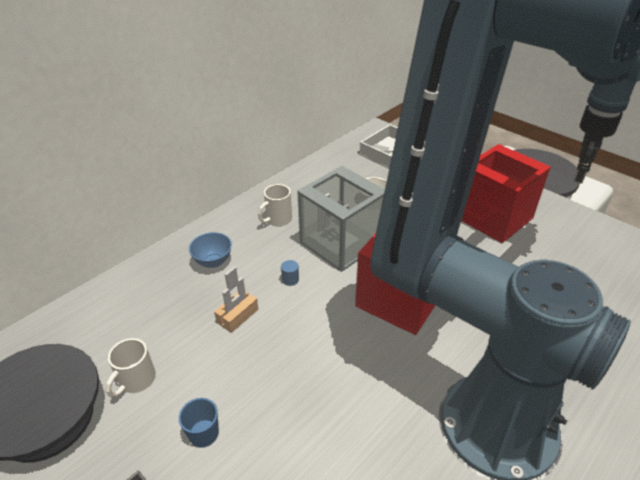

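Scene view: there are three cabinet-shaped things. Two are red, at (205,162) and (323,192); the third has a grey frame and clear walls, at (283,247). The grey one fits the description. The gauge stands in the orange-brown wooden stand at (390,288), and in the side view at (236,305). One enlarged crop will confirm this.

```bash
cat > h.py <<'E'
import numpy as np, cv2
from cell import r
def K(p): return 240/np.tan(np.radians(p["vertical_fov"])/2)
def cam(n,s=None):
    p=r.camera_params(n)
    if n!="wrist": return p,p["R"],p["t"]
    s=s or r.sense(); T=np.eye(4);T[:3,:3]=s["orientation"];T[:3,3]=s["eef_pos"]
    M=np.linalg.inv(T@p["mount"]); return p,M[:3,:3],M[:3,3]
def ray(n,uv,c=None):
    p,R,t=c or cam(n); d=R.T@np.array([(uv[0]-p["cx"])/K(p),(uv[1]-p["cy"])/K(p),1]); return -R.T@t,d
def onz(n,uv,z,c=None):
    o,d=ray(n,uv,c); return o+d*(z-o[2])/d[2]
def pix(n,X,c=None):
    p,R,t=c or cam(n); q=R@np.array(X)+t; return q[:2]/q[2]*K(p)+[p["cx"],p["cy"]]
E
python3 - <<'E'
from h import *
a=cv2.imread("pics/scene0.png");b=cv2.imread("pics/side0.png")
A=cv2.resize(a[200:305,240:420],None,fx=4.4,fy=4.4,interpolation=cv2.INTER_CUBIC)[:,:792]
cv2.imwrite("pics/c1.png",A)
B=cv2.resize(b[155:340,190:400],None,fx=3.2,fy=3.2,interpolation=cv2.INTER_CUBIC)
cv2.imwrite("pics/c2.png",B)
# stand by orange mask
for n,im in(("scene",a),("side",b)):
    h=cv2.cvtColor(im,cv2.COLOR_BGR2HSV);m=cv2.inRange(h,(8,110,80),(22,255,255))
    k,l,st,ce=cv2.connectedComponentsWithStats(m)
    for i in range(1,k):
        if st[i,4]>60: print(n,st[i],ce[i].round(1),onz(n,ce[i],.035).round(3))
E
```

```text
scene [392   0  15   8  81] [398.7   2.8] [-0.8   -0.142  0.035]
scene [388  10  11  30 179] [393.1  21.5] [-0.67  -0.135  0.035]
scene [548  16  20  13 193] [557.3  22. ] [-0.881  0.54   0.035]
scene [260  37  38   9 154] [279.9  40.9] [-0.404 -0.558  0.035]
scene [305  44  32   9 132] [320.9  47.8] [-0.416 -0.38   0.035]
scene [140 229  10  28 133] [144.5 242.4] [ 0.673 -0.646  0.035]
scene [374 278  30  23 332] [388.5 290.6] [0.598 0.174 0.035]
side [382 105  19  16 119] [392.2 113.6] [ 0.882 -0.804  0.035]
side [497 114  25  17 110] [509.7 121.5] [ 0.542 -1.036  0.035]
side [528 130  35  16 105] [545.5 136.9] [ 0.403 -1.021  0.035]
```

View pics/c1.png

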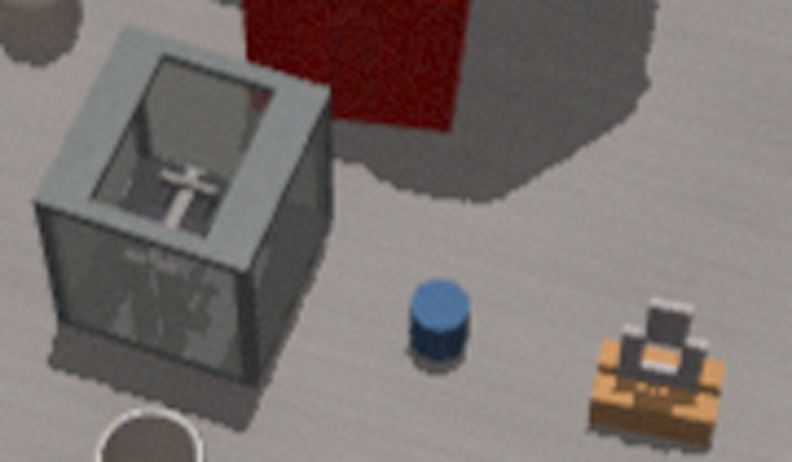

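View pics/c2.png

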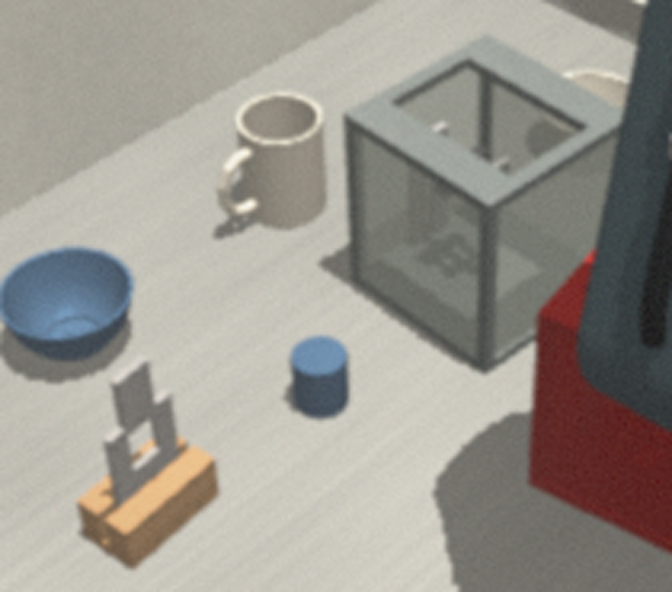

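Confirmed: the cabinet has a grey frame, clear walls and the light T-shaped hook inside. The outer frame corners in the crop are (125,30), (330,88), (248,270) and (38,205). The gauge tab's top edge runs from (652,303) to (690,308) in the crop, and from (113,380) to (150,362) in the side crop.

Run:
```python
from h import *
f=lambda p:(p[0]/4.4+240,p[1]/4.4+200); g=lambda p:(p[0]/3.2+190,p[1]/3.2+155)
o=[onz("scene",f(p),.175) for p in((125,30),(330,88),(248,270),(38,205))]
print(np.round(o,3)); c=np.mean(o,0);print("c",c.round(3))
print([np.linalg.norm(o[i]-o[i-1]).round(3) for i in range(4)])
for i,j in((0,3),(1,2)): d=o[j]-o[i];print("xaxis ang",np.degrees(np.arctan2(d[1],d[0])).round(1))
for i,j in((0,1),(3,2)): d=o[j]-o[i];print("yaxis ang",np.degrees(np.arctan2(d[1],d[0])).round(1))
for n,ps in(("scene",[f((650,303)),f((692,308))]),("side",[g((112,378)),g((150,362))])):
    q=[onz(n,p,.15) for p in ps];d=q[1]-q[0];print(n,"tab",np.round(q,3),np.mean(q,0).round(3),np.linalg.norm(d).round(3),np.degrees(np.arctan2(d[1],d[0])).round(1))
s=[onz("side",g(p),.04) for p in((78,500),(133,545),(217,465),(172,432))];print(np.round(s,3),np.mean(s,0).round(3));d=s[2]-s[1];print(np.degrees(np.arctan2(d[1],d[0])))
```

```text
[[ 0.499 -0.259  0.175]
 [ 0.502 -0.102  0.175]
 [ 0.661 -0.108  0.175]
 [ 0.656 -0.264  0.175]]
c [ 0.579 -0.183  0.175]
[np.float64(0.157), np.float64(0.157), np.float64(0.159), np.float64(0.156)]
xaxis ang -1.9
xaxis ang -2.3
yaxis ang 89.1
yaxis ang 88.4
scene tab [[0.587 0.158 0.15 ]
 [0.582 0.186 0.15 ]] [0.585 0.172 0.15 ] 0.029 100.0
side tab [[0.588 0.184 0.15 ]
 [0.581 0.157 0.15 ]] [0.584 0.17  0.15 ] 0.028 -104.3
[[0.606 0.218 0.04 ]
 [0.546 0.218 0.04 ]
 [0.559 0.129 0.04 ]
 [0.607 0.13  0.04 ]] [0.579 0.174 0.04 ]
-81.78134610968473
```

move_arm:
  motion:
    - [[0, 0, 0, -0.1475, 0.085], [0, 0, 0, -0.1475, 0.085], [0, 0, 0, -0.1475, 0.085], [0, 0, 0, -0.1475, 0.085], [0, 0, 0, -0.1475, 0.085], [0, 0, 0, -0.1475, 0.085], [0, 0, 0, -0.1475, 0.085], [0, 0, 0, -0.1475, 0.085], [0, 0, 0, -0.1475, 0.085], [0, 0, 0, -0.1475, 0.085]]

```text
clock: 1.15
eef_pos: [0.1533, -0.554, 0.2479]
orientation: [[-0.179, 0.984, -0.0], [0.984, 0.179, 0.001], [0.001, 0.0, -1.0]]
contact_force: [-0.7, 0.5, 0.8]
gripper_width: 0.0851
gripper_force: 0.0
```

move_arm:
  motion:
    - [[0.0355, 0.0306, 0, 0, 0.085], [0.0355, 0.0306, 0, 0, 0.085], [0.0355, 0.0306, 0, 0, 0.085], [0.0355, 0.0306, 0, 0, 0.085], [0.0355, 0.0306, 0, 0, 0.085], [0.0355, 0.0306, 0, 0, 0.085], [0.0355, 0.0306, 0, 0, 0.085], [0.0355, 0.0306, 0, 0, 0.085], [0.0355, 0.0306, 0, 0, 0.085]]

```text
clock: 2.05
eef_pos: [0.3697, -0.1901, 0.2483]
orientation: [[-0.173, 0.985, 0.0], [0.985, 0.173, -0.0], [-0.0, 0.0, -1.0]]
contact_force: [1.5, -0.1, 0.4]
gripper_width: 0.085
gripper_force: 0.0
```

move_arm:
  motion:
    - [[0.0355, 0.0306, 0, 0, 0.085], [0.0355, 0.0306, 0, 0, 0.085], [0.0355, 0.0306, 0, 0, 0.085], [0.0355, 0.0306, 0, 0, 0.085], [0.0355, 0.0306, 0, 0, 0.085], [0.0355, 0.0306, 0, 0, 0.085], [0.0355, 0.0306, 0, 0, 0.085], [0.0355, 0.0306, 0, 0, 0.085], [0.0355, 0.0306, 0, 0, 0.085], [0, 0, 0, 0, 0.085], [0, 0, 0, 0, 0.085]]

```text
clock: 3.15
eef_pos: [0.5848, 0.1714, 0.2472]
orientation: [[-0.175, 0.985, -0.002], [0.985, 0.175, -0.001], [-0.0, -0.002, -1.0]]
contact_force: [0.4, -1.0, 0.3]
gripper_width: 0.0848
gripper_force: 0.0
```

Run:
```python
from h import *
s=r.sense();np.savez("s1.npz",o=s["orientation"],p=s["eef_pos"]);print(s["joint_pos"])
cv2.imwrite("pics/w1.png",r.camera("wrist"))
```

```text
[ 5.19699495e+00  1.48028382e+01  8.68853662e+01 -1.93092550e-02
  7.84228053e+01 -4.89497174e+00]
```

View pics/w1.png

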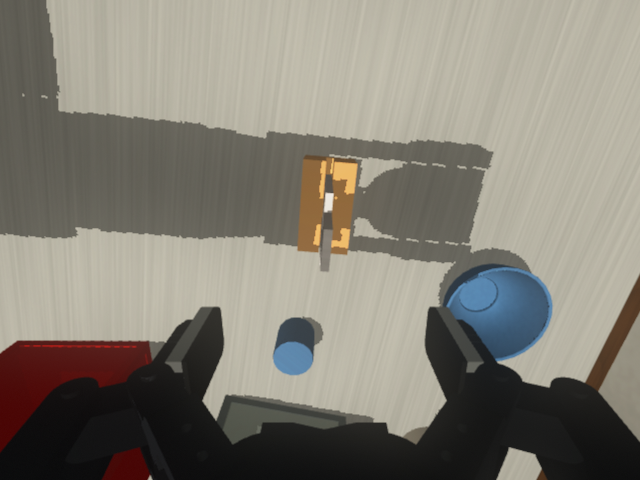

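The gauge's tab shows edge-on at about (325,235–270), the stand spans (298–358,156–253), and the blue glaze pot is at (294,345). Next I locate the tab precisely.

Run:
```python
from h import *
im=cv2.imread("pics/w1.png");cv2.imwrite("pics/w1c.png",cv2.resize(im[150:280,280:375],None,fx=4.5,fy=4.5,interpolation=cv2.INTER_NEAREST))
z=np.load("s1.npz");c=cam("wrist",dict(orientation=z["o"],eef_pos=z["p"]))
# predicted tab top corners for centre .584,.171 y-axis 100deg
for a in(-15,15):
  u=np.array([np.cos(np.radians(100)),np.sin(np.radians(100))])*a/1000
  print(pix("wrist",[.584+u[0],.171+u[1],.15],c))
s=[onz("wrist",p,.04,c) for p in((305,156),(358,160),(347,253),(298,250))];print(np.round(s,3),np.mean(s,0))
```

```text
[320.27396671 271.03218737]
[320.13770006 228.77632167]
[[0.561 0.218 0.04 ]
 [0.609 0.223 0.04 ]
 [0.617 0.132 0.04 ]
 [0.568 0.127 0.04 ]] [0.58849382 0.17493298 0.04      ]
```

View pics/w1c.png

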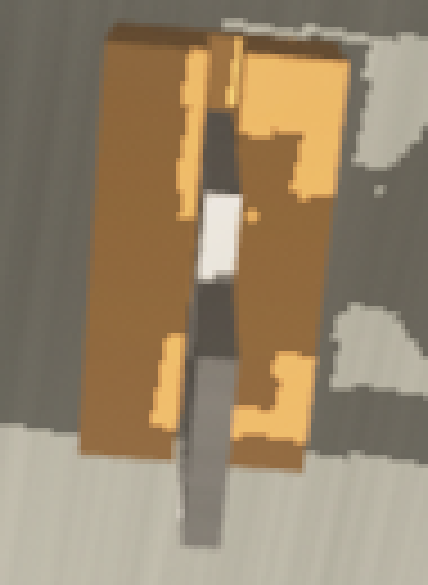

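The tab's top face runs from (324.7,271.6) to (328.2,228.9) in full-image pixels.

Run:
```python
from h import *
z=np.load("s1.npz");c=cam("wrist",dict(orientation=z["o"],eef_pos=z["p"]))
q=np.array([onz("wrist",p,.15,c) for p in((325,271.6),(328.5,228.9))]);m=q.mean(0);d=q[1]-q[0]
print(q.round(4),m,np.linalg.norm(d),np.degrees(np.arctan2(d[1],d[0])))
R=z["o"];print("tool shift",R.T@(m-z["p"]), "gauge ang in tool", np.degrees(R.T@d))
```

```text
[[0.5898 0.1564 0.15  ]
 [0.5868 0.1866 0.15  ]] [0.58830736 0.17150695 0.15      ] 0.030419492225714138 95.76988989269552
tool shift [-0.00047333  0.00370257  0.0971926 ] gauge ang in tool [ 1.73794301e+00  1.31468296e-01 -5.41634772e-04]
```

move_arm:
  motion:
    - [[0, 0.0037, 0.01, 0, 0.06], [0, 0, 0.015, 0.075, 0.06], [0, 0, 0.025, 0, 0.05], [0, 0, 0.025, 0, 0.05], [0, 0, 0.025, 0, 0.05], [0, 0, 0.012, 0, 0.05], [0, 0, 0.004, 0, 0.05], [0, 0, 0, 0, 0.05], [0, 0, 0, 0, 0.05]]

```text
clock: 4.1
eef_pos: [0.5897, 0.171, 0.1337]
orientation: [[-0.098, 0.995, 0.002], [0.995, 0.098, 0.0], [-0.0, 0.002, -1.0]]
contact_force: [-0.2, 0.1, -0.1]
gripper_width: 0.0499
gripper_force: 0.0
```

move_arm:
  motion:
    - [[0, 0, 0, 0, 0.03], [0, 0, 0, 0, 0.02], [0, 0, 0, 0, 0.012], [0, 0, 0, 0, 0.0], [0, 0, 0, 0, 0.0], [0, 0, 0, 0, 0.0], [0, 0, 0, 0, 0.0]]
  force: 30

```text
clock: 4.8
eef_pos: [0.5879, 0.1712, 0.1328]
orientation: [[-0.099, 0.995, -0.002], [0.995, 0.099, -0.0], [-0.0, -0.002, -1.0]]
contact_force: [-5.2, 0.1, 6.1]
gripper_width: 0.006
gripper_force: 29.3
```

move_arm:
  motion:
    - [[0, 0, -0.004, 0, 0], [0, 0, -0.008, 0, 0], [0, 0, -0.012, 0, 0], [0, 0, -0.016, 0, 0], [0, 0, -0.02, 0, 0], [0, 0, -0.025, 0, 0], [0, 0, -0.025, 0, 0], [0, 0, -0.025, 0, 0], [0, 0, -0.025, 0, 0], [0, 0, -0.025, 0, 0], [0, 0, -0.02, 0, 0], [0, 0, 0, 0, 0]]

```text
clock: 6.0
eef_pos: [0.5908, 0.1714, 0.3432]
orientation: [[-0.099, 0.995, 0.01], [0.995, 0.099, 0.001], [-0.0, 0.01, -1.0]]
contact_force: [1.3, 0.2, -0.0]
gripper_width: 0.0059
gripper_force: 29.6
```

move_arm:
  motion:
    - [[0, 0, -0.02, 0.134, 0], [-0.015, 0, -0.02, 0, 0], [-0.035, 0, -0.02, 0, 0], [-0.04, 0, 0, 0, 0], [-0.04, 0, 0, 0, 0], [-0.04, 0, 0, 0, 0], [-0.04, 0, 0, 0, 0], [-0.04, 0, 0, 0, 0], [-0.04, 0, 0, 0, 0], [-0.034, 0, 0, 0, 0], [-0.02, 0, 0, 0, 0], [-0.01, 0, 0, 0, 0]]

```text
clock: 7.2
eef_pos: [0.576, -0.1847, 0.3966]
orientation: [[0.037, 0.999, -0.0], [0.999, -0.037, -0.0], [-0.0, -0.0, -1.0]]
contact_force: [-0.6, 0.1, -1.5]
gripper_width: 0.0056
gripper_force: 29.6
```

move_arm:
  motion:
    - [[0, 0, 0, 0, 0], [0, 0, 0, 0, 0], [0, 0, 0, 0, 0], [0, 0, 0, 0, 0]]

```text
clock: 7.6
eef_pos: [0.5766, -0.1814, 0.3975]
orientation: [[0.033, 0.999, 0.0], [0.999, -0.033, 0.0], [0.0, 0.0, -1.0]]
contact_force: [0.1, -0.8, -1.0]
gripper_width: 0.0058
gripper_force: 29.5
```

Run:
```python
from h import *
s=r.sense();np.savez("s2.npz",o=s["orientation"],p=s["eef_pos"]);print(s["eef_pos"],s["contact_force"])
cv2.imwrite("pics/w2.png",r.camera("wrist"))
cv2.imwrite("pics/sc2.png",r.camera("scene"));cv2.imwrite("pics/si2.png",r.camera("side"))
```

```text
[ 0.57660976 -0.1814009   0.39746522] [ 0.14964428 -0.80257597 -1.0091647 ]
```

View pics/w2.png

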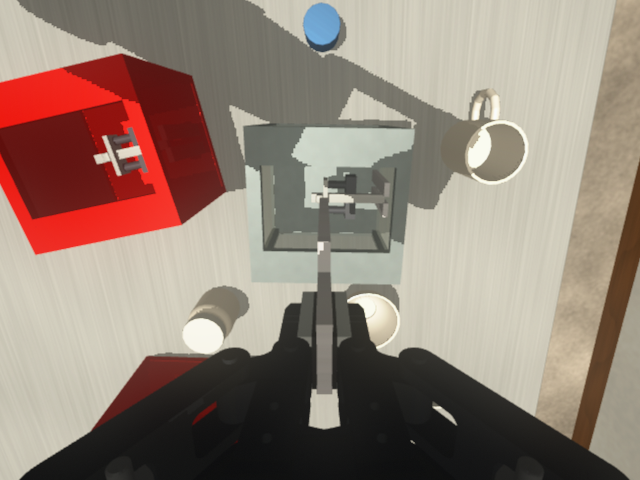

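The cabinet is directly below, with outer frame corners about (246,126), (413,127), (400,283) and (250,282). The hook is at (312–388,197), and the gauge, edge-on, hangs over it. I enlarge this part to read the corners and the hook.

Run:
```python
from h import *
im=cv2.imread("pics/w2.png")[115:290,235:420];cv2.imwrite("pics/w2c.png",cv2.resize(im,None,fx=3.4,fy=3.4,interpolation=cv2.INTER_CUBIC))
```

```text
(no output)
```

View pics/w2c.png

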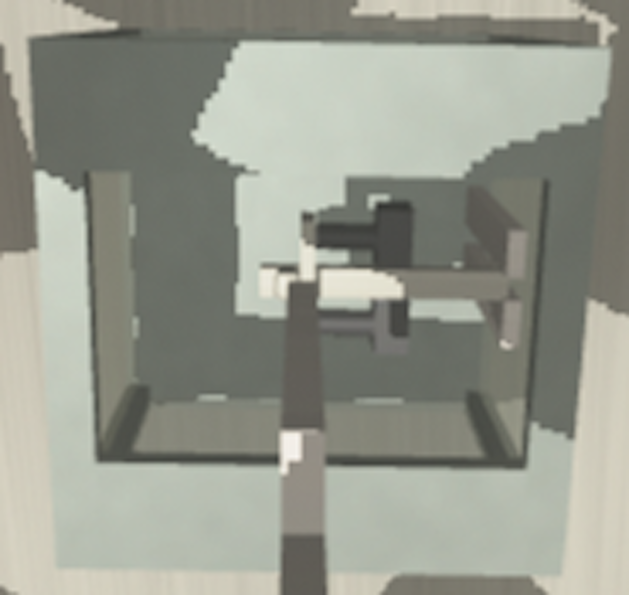

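In the crop the outer corners are (30,38), (610,46), (560,573) and (57,567), and the opening's are (86,172), (549,178), (527,466) and (97,463). The peg's free end is at (260,280) and the peg runs back to about (510,287). The lip spans x≈278–300, with the white keeper plate at 300–316.

Run:
```python
from h import *
z=np.load("s2.npz");c=cam("wrist",dict(orientation=z["o"],eef_pos=z["p"]));R=z["o"]
f=lambda p:(p[0]/3.4+235,p[1]/3.4+115)
W=lambda p,h:onz("wrist",f(p),h,c)
for L in([(30,38),(610,46),(560,573),(57,567)],[(86,172),(549,178),(527,466),(97,463)]):
    o=np.array([W(p,.175) for p in L]);print(o.round(4).tolist(),"c",o.mean(0).round(4));print([np.linalg.norm(o[i]-o[i-1]).round(4) for i in range(4)])
    for i,j in((0,1),(3,2)): d=o[j]-o[i];print("x ang",np.degrees(np.arctan2(d[1],d[0])).round(2))
    C=o.mean(0)
a=np.radians(-1.9);ex=np.array([np.cos(a),np.sin(a),0]);ey=np.array([-np.sin(a),np.cos(a),0])
for n,p,h in(("free end",(260,280),.115),("peg back",(505,287),.115),("lip front?",(278,280),.122),("lip inner/keeper front",(300,270),.121),("keeper front +y",(301,214),.121),("keeper back",(316,250),.121)):
    q=W(p,h)-C;print(n,(q@ex*1000).round(1),(q@ey*1000).round(1))
print("tcp",((z["p"]-C)@ex*1000).round(1),((z["p"]-C)@ey*1000).round(1))
for y in(30,-30):
    for x in(-3,3): print("gauge bottom pred crop",(pix("wrist",z["p"]+R@np.array([y,x,122])/1000,c)-[235,115])*3.4)
```

```text
[[0.5065, -0.1025, 0.175], [0.6651, -0.1101, 0.175], [0.6566, -0.2691, 0.175], [0.4981, -0.2615, 0.175]] c [ 0.5816 -0.1858  0.175 ]
[np.float64(0.1591), np.float64(0.1588), np.float64(0.1592), np.float64(0.1587)]
x ang -2.74
x ang -2.76
[[0.5185, -0.1392, 0.175], [0.6495, -0.1454, 0.175], [0.6453, -0.2326, 0.175], [0.5138, -0.227, 0.175]] c [ 0.5818 -0.186   0.175 ]
[np.float64(0.0879), np.float64(0.1311), np.float64(0.0873), np.float64(0.1316)]
x ang -2.73
x ang -2.43
free end -18.1 0.8
peg back 65.7 -1.8
lip front? -11.8 2.3
lip inner/keeper front -4.4 5.4
keeper front +y -4.0 24.2
keeper back 0.9 12.2
tcp -5.3 4.5
gauge bottom pred crop [280.24592489 283.18181909]
gauge bottom pred crop [309.20446875 283.14014523]
gauge bottom pred crop [282.17626808 547.81487395]
gauge bottom pred crop [309.09097648 547.77557355]
```

move_arm:
  motion:
    - [[-0.0042, -0.0128, 0, 0.015, 0], [0, -0.0129, 0, 0, 0], [0, 0, 0.01, 0, 0], [0, 0, 0.02, 0, 0], [0, 0, 0.02, 0, 0], [0, 0, 0.02, 0, 0], [0, 0, 0.01, 0, 0], [0, 0, 0, 0, 0], [0, 0, 0, 0, 0], [0, 0, 0, 0, 0]]
  force: 80

```text
clock: 8.75
eef_pos: [0.5511, -0.1861, 0.3186]
orientation: [[0.05, 0.999, 0.002], [0.999, -0.05, -0.001], [-0.001, 0.002, -1.0]]
contact_force: [-0.1, -0.2, -0.4]
gripper_width: 0.0047
gripper_force: 80.3
```

```bash
cat > st.py <<'E'
from h import *
P=[];F=[]
s=r.sense();a=np.radians(-2.75);e=np.array([[np.cos(a),np.sin(a),0],[-np.sin(a),np.cos(a),0],[0,0,1]])
d=e@(np.array(s["eef_pos"])-[.5817,-.1859,0])
R=np.array(s["orientation"])
print("t",round(s["clock"],2),"cab xyz mm",(d*1000).round(1),"F cab",(e@s["contact_force"]).round(1),"M",(e@s["moment"]).round(2),"tool y in cab",(e@R[:,1]).round(4),"tool z",(e@R[:,2]).round(4),"w",s["gripper_width"],s["gripper_force"])
E
python3 st.py
```

```text
t 8.75 cab xyz mm [-30.6  -1.7 318.6] F cab [-0.1 -0.2 -0.4] M [-0.01 -0.01  0.07] tool y in cab [ 1.     -0.0021  0.002 ] tool z [ 0.0019 -0.001  -1.    ] w 0.004723328702926562 80.25047063827515
```

move_arm:
  motion:
    - [[0.001, 0, 0.01, 0, 0], [0, 0, 0.015, 0, 0], [0, 0, 0.018, 0, 0], [0, 0, 0.018, 0, 0], [0, 0, 0.018, 0, 0], [0, 0, 0.018, 0, 0], [0, 0, 0.018, 0, 0], [0, 0, 0.015, 0, 0], [0, 0, 0.012, 0, 0], [0, 0, 0.006, 0, 0], [0, 0, 0.0036, 0, 0], [0, 0, 0, 0, 0]]

```text
clock: 9.95
eef_pos: [0.5507, -0.1848, 0.1656]
orientation: [[0.05, 0.999, 0.0], [0.999, -0.05, -0.0], [-0.0, 0.0, -1.0]]
contact_force: [0.7, -1.0, -1.1]
gripper_width: 0.0051
gripper_force: 80.3
```

```bash
python3 - <<'E'
from h import *
cv2.imwrite("pics/w3.png",r.camera("wrist"));cv2.imwrite("pics/si3.png",r.camera("side"));cv2.imwrite("pics/sc3.png",r.camera("scene"))
a=cv2.resize(cv2.imread("pics/sc3.png")[200:295,240:330],None,fx=4.2,fy=4.2,interpolation=cv2.INTER_CUBIC)
b=cv2.imread("pics/w3.png")[60:459,110:530]
cv2.imwrite("pics/m3.png",np.hstack([a,b[:399]])[:, :800])
E
python3 st.py
```

```text
t 10.1 cab xyz mm [-30.6  -0.6 166.5] F cab [-0.8 -0.8 -1.5] M [-0.01  0.01 -0.04] tool y in cab [ 1.     -0.002   0.0013] tool z [ 1.3e-03 -7.0e-04 -1.0e+00] w 0.005272210562047029 80.25152921676636
```

View pics/m3.png

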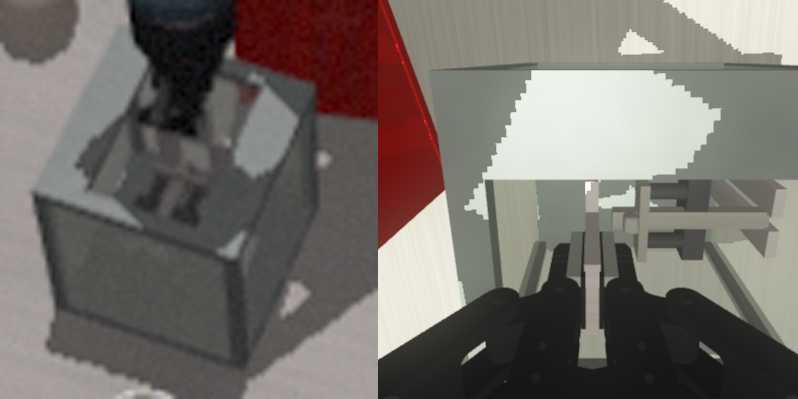

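The gauge (montage x≈585–600) hangs inside, clear of the frame and in front of the peg's free end (613); the lip and keeper are behind it. Next: move in, then feel for the keeper.

move_arm:
  motion:
    - [[0, 0.004, 0, 0, 0], [0, 0.006, 0, 0, 0], [0, 0.005, 0, 0, 0], [0, 0.003, 0, 0, 0], [0, 0, 0, 0, 0], [0, 0, 0, 0, 0]]

```text
clock: 10.7
eef_pos: [0.5686, -0.1856, 0.1655]
orientation: [[0.05, 0.999, -0.0], [0.999, -0.05, 0.0], [0.0, -0.0, -1.0]]
contact_force: [-0.5, -1.0, -0.6]
gripper_width: 0.0047
gripper_force: 80.3
```

```bash
python3 st.py
```

```text
t 10.7 cab xyz mm [-13.1  -0.3 165.5] F cab [-0.5 -1.1 -0.6] M [-0.   -0.   -0.03] tool y in cab [ 1.0e+00 -1.8e-03 -4.0e-04] tool z [-4.e-04  1.e-04 -1.e+00] w 0.004658221228242928 80.25681138038635
```

move_arm:
  motion:
    - [[0, 0.002, 0, 0, 0], [0, 0.001, 0, 0, 0], [0, 0, 0, 0, 0], [0, 0, 0, 0, 0]]

```text
clock: 11.1
eef_pos: [0.5716, -0.1858, 0.1657]
orientation: [[0.05, 0.999, -0.0], [0.999, -0.05, 0.0], [0.0, -0.0, -1.0]]
contact_force: [0.5, 0.9, -1.3]
gripper_width: 0.0053
gripper_force: 80.3
```

```bash
python3 st.py
```

```text
t 11.1 cab xyz mm [-10.1  -0.4 165.7] F cab [ 0.5  0.9 -1.3] M [ 0.01 -0.    0.02] tool y in cab [ 1.     -0.0019 -0.    ] tool z [-0.  0. -1.] w 0.005270646864320564 80.25618553161621
```

move_arm:
  motion:
    - [[0, 0.001, 0, 0, 0], [0, 0.001, 0, 0, 0], [0, 0, 0, 0, 0], [0, 0, 0, 0, 0]]

```text
clock: 11.5
eef_pos: [0.5732, -0.1859, 0.1657]
orientation: [[0.05, 0.999, -0.001], [0.999, -0.05, 0.0], [0.0, -0.001, -1.0]]
contact_force: [-3.5, 0.4, 0.6]
gripper_width: 0.0047
gripper_force: 80.5
```

```bash
python3 st.py
```

```text
t 11.5 cab xyz mm [ -8.5  -0.4 165.7] F cab [-3.6  0.2  0.6] M [-0.03  0.69 -0.  ] tool y in cab [ 1.e+00 -2.e-03 -9.e-04] tool z [-9.e-04  1.e-04 -1.e+00] w 0.004671994148498551 80.50989031791687
```

move_arm:
  motion:
    - [[0, 0.001, 0, 0, 0], [0, 0.001, 0, 0, 0], [0, 0.001, 0, 0, 0], [0, 0, 0, 0, 0], [0, 0, 0, 0, 0]]

```text
clock: 12.0
eef_pos: [0.5765, -0.186, 0.1657]
orientation: [[0.05, 0.999, -0.0], [0.999, -0.05, 0.0], [0.0, -0.0, -1.0]]
contact_force: [-5.4, 0.6, 1.6]
gripper_width: 0.0046
gripper_force: 80.6
```

```bash
python3 st.py
```

```text
t 12.0 cab xyz mm [ -5.2  -0.4 165.7] F cab [-5.4  0.3  1.6] M [-0.03  0.96  0.01] tool y in cab [ 1.e+00 -2.e-03 -3.e-04] tool z [-3.e-04  1.e-04 -1.e+00] w 0.004622065025175723 80.57703852653503
```

move_arm:
  motion:
    - [[0, 0.001, 0, 0, 0], [0, 0.001, 0, 0, 0], [0, 0.001, 0, 0, 0], [0, 0, 0, 0, 0], [0, 0, 0, 0, 0]]

```text
clock: 12.5
eef_pos: [0.5792, -0.1862, 0.1656]
orientation: [[0.05, 0.999, -0.001], [0.999, -0.05, 0.0], [0.0, -0.001, -1.0]]
contact_force: [-5.5, 0.0, 2.5]
gripper_width: 0.005
gripper_force: 80.7
```

```bash
python3 st.py
```

```text
t 12.5 cab xyz mm [ -2.5  -0.4 165.6] F cab [-5.5 -0.2  2.5] M [-0.02  1.18 -0.01] tool y in cab [ 1.     -0.0019 -0.001 ] tool z [-0.001  0.    -1.   ] w 0.004959053485788678 80.6505811214447
```

move_arm:
  motion:
    - [[0, 0.001, 0, 0, 0], [0, 0.001, 0, 0, 0], [0, 0, 0, 0, 0], [0, 0, 0, 0, 0]]

```text
clock: 12.9
eef_pos: [0.581, -0.1863, 0.1656]
orientation: [[0.05, 0.999, -0.001], [0.999, -0.05, 0.0], [0.0, -0.001, -1.0]]
contact_force: [-6.5, 0.1, 3.0]
gripper_width: 0.0049
gripper_force: 80.7
```

```bash
python3 st.py
```

```text
t 12.9 cab xyz mm [ -0.7  -0.4 165.6] F cab [-6.5 -0.2  3. ] M [ 0.    1.41 -0.03] tool y in cab [ 1.     -0.0019 -0.0015] tool z [-1.5e-03  2.0e-04 -1.0e+00] w 0.004928329964269941 80.69902896881104
```

move_arm:
  motion:
    - [[0, 0.0007, 0, 0, 0], [0, 0, 0, 0, 0], [0, 0, 0, 0, 0]]

```text
clock: 13.2
eef_pos: [0.5816, -0.1863, 0.1656]
orientation: [[0.05, 0.999, -0.002], [0.999, -0.05, 0.0], [0.0, -0.002, -1.0]]
contact_force: [-7.7, 0.3, 3.6]
gripper_width: 0.0048
gripper_force: 80.7
```

```bash
python3 st.py
```

```text
t 13.2 cab xyz mm [ -0.   -0.4 165.6] F cab [-7.7 -0.1  3.6] M [-0.03  1.38  0.02] tool y in cab [ 1.     -0.0019 -0.0016] tool z [-1.6e-03  2.0e-04 -1.0e+00] w 0.004770838695302937 80.719313621521
```

move_arm:
  motion:
    - [[0, 0.0007, 0, 0, 0], [0, 0, 0, 0, 0], [0, 0, 0, 0, 0]]

```text
clock: 13.5
eef_pos: [0.582, -0.1863, 0.1656]
orientation: [[0.05, 0.999, -0.003], [0.999, -0.05, 0.0], [0.0, -0.003, -1.0]]
contact_force: [-8.6, 0.7, 4.0]
gripper_width: 0.0046
gripper_force: 80.8
```

```bash
python3 st.py
```

```text
t 13.5 cab xyz mm [  0.3  -0.4 165.6] F cab [-8.7  0.3  4. ] M [-0.04  1.68 -0.03] tool y in cab [ 1.     -0.002  -0.0026] tool z [-2.6e-03  2.0e-04 -1.0e+00] w 0.004628287548871782 80.82223534584045
```

move_arm:
  motion:
    - [[0, 0, 0.002, 0, 0], [0, 0, 0.002, 0, 0], [0, 0, 0.002, 0, 0], [0, 0, 0.001, 0, 0], [0, 0, 0, 0, 0], [0, 0, 0, 0, 0]]

```text
clock: 14.1
eef_pos: [0.5819, -0.1863, 0.1585]
orientation: [[0.05, 0.999, -0.003], [0.999, -0.05, 0.0], [0.0, -0.003, -1.0]]
contact_force: [-8.6, 0.7, 3.8]
gripper_width: 0.0047
gripper_force: 81.1
```

```bash
python3 st.py
```

```text
t 14.1 cab xyz mm [  0.2  -0.4 158.5] F cab [-8.6  0.3  3.8] M [-0.05  1.68  0.05] tool y in cab [ 1.     -0.002  -0.0028] tool z [-2.8e-03  3.0e-04 -1.0e+00] w 0.004705549900106653 81.13723397254944
```

move_arm:
  motion:
    - [[0, 0, 0.001, 0, 0], [0, 0, 0.001, 0, 0], [0, 0, 0.001, 0, 0], [0, 0, 0, 0, 0], [0, 0, 0, 0, 0]]

```text
clock: 14.6
eef_pos: [0.5818, -0.1863, 0.1556]
orientation: [[0.05, 0.999, -0.003], [0.999, -0.05, 0.0], [0.0, -0.003, -1.0]]
contact_force: [-9.2, -0.1, 4.7]
gripper_width: 0.0049
gripper_force: 81.3
```

```bash
python3 st.py
```

```text
t 14.6 cab xyz mm [  0.2  -0.4 155.6] F cab [-9.2 -0.6  4.7] M [ 0.01  1.83 -0.05] tool y in cab [ 1.     -0.002  -0.0028] tool z [-2.8e-03  2.0e-04 -1.0e+00] w 0.004866952847037142 81.28352165222168
```

move_arm:
  motion:
    - [[0, 0, 0.001, 0, 0], [0, 0, 0.001, 0, 0], [0, 0, 0.001, 0, 0], [0, 0, 0, 0, 0], [0, 0, 0, 0, 0]]

```text
clock: 15.1
eef_pos: [0.5818, -0.1863, 0.1526]
orientation: [[0.05, 0.999, -0.003], [0.999, -0.05, 0.0], [0.0, -0.003, -1.0]]
contact_force: [-8.8, -0.2, 4.4]
gripper_width: 0.0047
gripper_force: 81.3
```

```bash
python3 st.py
```

```text
t 15.1 cab xyz mm [ 1.000e-01 -4.000e-01  1.526e+02] F cab [-8.7 -0.6  4.4] M [0.01 1.78 0.05] tool y in cab [ 1.     -0.0019 -0.003 ] tool z [-3.e-03  3.e-04 -1.e+00] w 0.004705287037372487 81.32525324821472
```

move_arm:
  motion:
    - [[0, 0, 0.001, 0, 0], [0, 0, 0.001, 0, 0], [0, 0, 0, 0, 0], [0, 0, 0, 0, 0]]

```text
clock: 15.5
eef_pos: [0.5818, -0.1863, 0.1509]
orientation: [[0.05, 0.999, -0.003], [0.999, -0.05, 0.0], [0.0, -0.003, -1.0]]
contact_force: [-9.5, 1.1, 7.5]
gripper_width: 0.0049
gripper_force: 81.5
```

```bash
python3 st.py
```

```text
t 15.5 cab xyz mm [ 1.000e-01 -4.000e-01  1.509e+02] F cab [-9.5  0.6  7.5] M [ 0.02  1.93 -0.01] tool y in cab [ 1.     -0.0019 -0.0029] tool z [-2.9e-03  2.0e-04 -1.0e+00] w 0.004930500509153118 81.50916337966919
```

move_arm:
  motion:
    - [[0, 0, 0.0007, 0, 0], [0, 0, 0, 0, 0], [0, 0, 0, 0, 0]]

```text
clock: 15.8
eef_pos: [0.5818, -0.1864, 0.1508]
orientation: [[0.05, 0.999, -0.003], [0.999, -0.05, 0.0], [0.0, -0.003, -1.0]]
contact_force: [-12.0, 1.4, 10.9]
gripper_width: 0.0047
gripper_force: 82.0
```

```bash
python3 st.py
```

```text
t 15.8 cab xyz mm [ 1.000e-01 -4.000e-01  1.508e+02] F cab [-12.    0.8  10.9] M [0.1  2.28 0.01] tool y in cab [ 1.     -0.0019 -0.0029] tool z [-0.0029  0.     -1.    ] w 0.00468221297460688 81.97720527648926
```

move_arm:
  motion:
    - [[0, -0.0007, -0.001, 0, 0], [0, -0.0008, 0, 0, 0], [0, -0.001, 0, 0, 0], [0, 0, 0, 0, 0], [0, 0, 0, 0, 0]]

```text
clock: 16.3
eef_pos: [0.58, -0.1862, 0.1509]
orientation: [[0.05, 0.999, -0.001], [0.999, -0.05, 0.0], [0.0, -0.001, -1.0]]
contact_force: [-6.3, 0.1, 2.1]
gripper_width: 0.0048
gripper_force: 80.9
```

```bash
python3 st.py
```

```text
t 16.3 cab xyz mm [ -1.6  -0.4 150.9] F cab [-6.3 -0.2  2.1] M [-0.03  1.17  0.02] tool y in cab [ 1.    -0.002 -0.001] tool z [-1.e-03  1.e-04 -1.e+00] w 0.0047503489583112625 80.9213125705719
```

move_arm:
  motion:
    - [[0, -0.0007, 0, 0, 0], [0, -0.0007, 0, 0, 0], [0, 0, 0, 0, 0], [0, 0, 0, 0, 0]]

```text
clock: 16.7
eef_pos: [0.5788, -0.1862, 0.1509]
orientation: [[0.05, 0.999, -0.0], [0.999, -0.05, 0.0], [0.0, -0.0, -1.0]]
contact_force: [-5.9, -0.4, 1.6]
gripper_width: 0.0052
gripper_force: 80.8
```

```bash
python3 st.py
```

```text
t 16.7 cab xyz mm [ -2.8  -0.4 150.9] F cab [-5.9 -0.7  1.6] M [-0.07  1.    0.02] tool y in cab [ 1.e+00 -2.e-03 -5.e-04] tool z [-5.e-04  0.e+00 -1.e+00] w 0.005198473570779226 80.81944227218628
```

move_arm:
  motion:
    - [[0, -0.0007, 0, 0, 0], [0, 0, 0, 0, 0], [0, 0, 0, 0, 0]]

```text
clock: 17.0
eef_pos: [0.5784, -0.1862, 0.1509]
orientation: [[0.05, 0.999, 0.0], [0.999, -0.05, -0.0], [-0.0, 0.0, -1.0]]
contact_force: [-2.9, 0.2, -0.5]
gripper_width: 0.0056
gripper_force: 80.4
```

```bash
python3 st.py
```

```text
t 17.0 cab xyz mm [ -3.2  -0.4 150.9] F cab [-2.9  0.1 -0.5] M [-0.11  0.73 -0.04] tool y in cab [ 1.0e+00 -2.1e-03  2.0e-04] tool z [ 2.e-04 -0.e+00 -1.e+00] w 0.005598641236034025 80.4439115524292
```

move_arm:
  motion:
    - [[0, -0.0007, 0, 0, 0], [0, 0, 0, 0, 0], [0, 0, 0, 0, 0]]

```text
clock: 17.3
eef_pos: [0.5782, -0.1861, 0.1509]
orientation: [[0.05, 0.999, 0.001], [0.999, -0.05, -0.0], [-0.0, 0.001, -1.0]]
contact_force: [1.6, -1.1, -3.1]
gripper_width: 0.005
gripper_force: 79.9
```

```bash
python3 st.py
```

```text
t 17.3 cab xyz mm [ -3.5  -0.4 150.9] F cab [ 1.6 -1.  -3.1] M [-0.1  -0.25  0.05] tool y in cab [ 1.     -0.002   0.0013] tool z [ 1.3e-03 -1.0e-04 -1.0e+00] w 0.005018154036291864 79.86310601234436
```

move_arm:
  motion:
    - [[0, 0.0002, 0.0006, 0, 0], [0, 0, 0, 0, 0], [0, 0, 0, 0, 0.008], [0, 0, 0, 0, 0.01], [0, 0, 0, 0, 0.015], [0, 0, 0, 0, 0.02], [0, 0, 0, 0, 0.025], [0, 0, 0, 0, 0.025], [0, 0, 0, 0, 0.025]]
  force: 20

```text
clock: 18.2
eef_pos: [0.5779, -0.1861, 0.1504]
orientation: [[0.05, 0.999, -0.0], [0.999, -0.05, 0.0], [0.0, -0.0, -1.0]]
contact_force: [-0.2, 0.4, 0.2]
gripper_width: 0.0248
gripper_force: 0.0
```

```bash
python3 st.py
python3 - <<'E'
from h import *
cv2.imwrite("pics/w4.png",r.camera("wrist"));cv2.imwrite("pics/sc4.png",r.camera("scene"))
a=cv2.resize(cv2.imread("pics/sc4.png")[200:295,240:330],None,fx=4.2,fy=4.2,interpolation=cv2.INTER_CUBIC)
b=cv2.imread("pics/w4.png")[60:459,110:530]
cv2.imwrite("pics/m4.png",np.hstack([a,b[:399]])[:, :800])
E
```

```text
t 18.2 cab xyz mm [ -3.8  -0.4 150.4] F cab [-0.3  0.4  0.2] M [ 0.01  0.08 -0.06] tool y in cab [ 1.    -0.002 -0.   ] tool z [-0.  0. -1.] w 0.024791075631376495 0.0
```

View pics/m4.png

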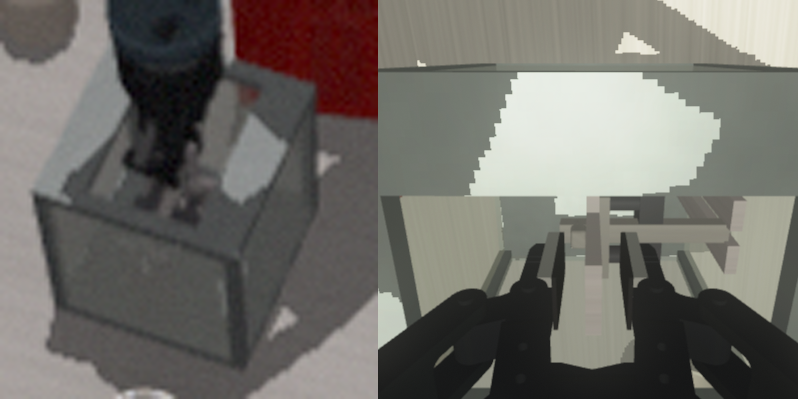

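The gauge is free between the opened fingers. It stands upright on the peg behind the lip, with the peg's end visible in front at montage (570,238). Now I lift straight out.

move_arm:
  motion:
    - [[0, 0, -0.005, 0, 0.025], [0, 0, -0.01, 0, 0.025], [0, 0, -0.015, 0, 0.025], [0, 0, -0.025, 0, 0.025], [0, 0, -0.03, 0, 0.025], [0, 0, -0.03, 0, 0.025], [0, 0, -0.03, 0, 0.025], [0, 0, -0.03, 0, 0.025], [0, 0, -0.02, 0, 0.025], [0, 0, 0, 0, 0.025], [0, 0, 0, 0, 0.025], [0, 0, 0, 0, 0.025]]

```text
clock: 19.5
eef_pos: [0.5773, -0.1858, 0.3443]
orientation: [[0.05, 0.999, -0.002], [0.999, -0.05, 0.001], [0.001, -0.002, -1.0]]
contact_force: [0.8, -0.5, -0.0]
gripper_width: 0.0247
gripper_force: 0.0
```

Run:
```python
from h import *
s=r.sense();c=cam("wrist",s);im=r.camera("wrist")
# tab top expected at z .168, cabinet x ~ TCP-ish, y 0
a=np.radians(-2.75);ex=np.array([np.cos(a),np.sin(a)]);ey=np.array([-ex[1],ex[0]])
for y in(-15,15):
    X=np.array([.5817,-.1859])+ex*-.0035+ey*y/1000; print("tab top pred",pix("wrist",[*X,.168],c).round(0))
g=cv2.cvtColor(im,cv2.COLOR_BGR2GRAY)
p=pix("wrist",[*(np.array([.5817,-.1859])+ex*-.0035),.168],c).round().astype(int);print(p,g[p[1],p[0]-14:p[0]+15])
print(s["contact_force"],s["eef_pos"]);print(r.finish_job())
```

```text
tab top pred [324. 235.]
tab top pred [323. 202.]
[323 219] [110 110 111 110 112 112 112 111 111 110 110 110 110 130 145 145 145 145
 145 151 178 162 125 166 143  96 115 115 115]
[ 0.77834095 -0.46003172 -0.00102659] [ 0.57734197 -0.18583841  0.34429538]
the job is handed in; nothing more can be done
None
```

The gauge is hanging on the hook behind the lip, released with the arm clear above the cabinet, and the job is handed in after about 20 s; the judge gave no result, and the final keeper travel was judged by feel only.

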